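# Put the hand sander in its basket and hang the basket on the tool rack

### The job

The inlay panels are sanded, so clear the sanding kit away: set the hand sander sole-down in the green steel basket, then lift the basket by its drop handle and hang it on the free hook of the tool rack, with the hook near the middle of the handle so that it hangs level. Carry it without tipping it, and leave the glue bottles, jar, cork block and pencil where they are.

Things in the scene. Friction and masses are not known exactly. Their poses are not given: they have to be found in the camera images.
- sander_mid (a point): Hand sander, loose, about 0.15 kg: base plate 55 (x) x 105 (y) x 16 mm with cork sole, on it a dark upright wooden grip 26 mm wide (x), 85 mm long (y), from 16 to 60 mm above the sole. Point: its centre, 30 mm above the sole; z up. Stands sole-down on the 12 mm thick plywood work board (board top at z = 0.012).
- basket: Green open sheet-steel basket, loose, about 0.27 kg with handle: outside 96 (x) x 160 (y) mm, walls 48 mm high and 3 mm thick, floor 3 mm. Origin: centre of its underside; z up. At the middle of each short end (y = +-80 mm) an ear rises to 76 mm and carries the handle's pivot, 66 mm above the underside. Stands on the work board.
- bail (a joint): Angle of the basket's drop handle about the line through the two ears: 0 = straight up over the basket; 1.45 (its stop) = lying down on the basket's -x side. It swings freely and falls to a stop when let go; the other stop is at -1.45. Its rod turns in a light grip (some 20 N) while it is swung up; gripped hard it stays at its angle and drags the basket along.
- bail_mid (a point): Middle of the drop handle's crossbar: a 10 mm steel rod along the basket's y, straight for 68 mm either side of this point, 90 mm from the pivot line. Lying down it is some 40 mm clear of the basket's long wall; upright it is 156 mm above the underside. The hook needs the middle of the bar free, so grip about 40 mm to one side of it.
- hook_seat (a point): Free hook of the rack, fixed, dark 9 mm wire with red tip, the only one of three hooks carrying nothing. Point: where the centre of a 10 mm rod lies when seated. The wire stands out to -x (towards the robot) from the rail's front, 55 mm to +x of here; its upturned tip is 24 mm to -x, so a rod's centre must pass over it 26 mm or more above this point. y along the rail, z up.
- rack: Tool rack on the bench, fixed: wooden uprights at y = +-270 mm, flat steel rail 288 to 312 mm above the bench. Origin on the bench under the middle of the rail's front; front faces -x. Its three hooks are at y = -150, 0 and 150 mm; the two not free carry a brush and a filling knife, fixed, up to 46 mm wide (y), hanging down to 125 mm above the bench in line with the seat.
- panel: Thin light-wood panel with inlaid flowers, 75 x 185 x 5 mm, lying fixed on the work board. Origin under its centre.
- glue_blue: Grey bottle with blue cap, 48 mm diameter, 115 mm tall, a bystander. Origin under its centre.
- glue_white: White bottle with pointed nozzle, 38 mm diameter, 98 mm tall, a bystander. Origin under its centre.
- jar: Clear square lidded jar, 88 x 88 x 104 mm, a bystander. Origin under its centre.
- cork_block: Plain cork block 60 x 110 x 36 mm, a bystander. Origin under its centre.
- pencil: Orange pencil 150 mm long, 8 mm thick, lying along its y, a bystander. Origin under the middle of its length.

How it is judged:
On the way, in this order (a step that is already met when the one before it is completed fails the run):
1. the sander stands sole-down in the basket and is let go (x of sander_mid in the frame of basket between -0.03 and 0.03 m and y of sander_mid in the frame of basket between -0.035 and 0.035 m and z of sander_mid in the frame of basket below 0.042 m and angle between sander_mid's own z axis and vertical below 0.35 rad and contact force between the fingers and sander below 0.2 N), for 0.2 s.
2. the basket hangs on the free hook by its handle and is let go (x of bail_mid in the frame of hook_seat between -0.02 and 0.02 m and z of bail_mid in the frame of hook_seat between -0.015 and 0.015 m and contact force between the fingers and basket below 0.2 N), for 0.2 s.
At the end, for the whole second after the job is handed in: Sander sole-down on the basket floor (centre within 30 mm in x, 35 mm in y of its middle); basket hangs by the crossbar in the free hook: bar middle within 30 mm along the bar, 20 mm in x, 15 mm in height of the seat; tilt under 0.35 rad, off the rack, under 60 mm/s and 0.8 rad/s (x of sander_mid in the frame of basket between -0.03 and 0.03 m and y of sander_mid in the frame of basket between -0.035 and 0.035 m and z of sander_mid in the frame of basket below 0.042 m and angle between sander_mid's own z axis and vertical below 0.5 rad and x of bail_mid in the frame of hook_seat between -0.02 and 0.02 m and y of bail_mid in the frame of hook_seat between -0.03 and 0.03 m and z of bail_mid in the frame of hook_seat between -0.015 and 0.015 m and height (world z) of basket above 0.08 m and angle between basket's own z axis and vertical below 0.35 rad and contact force between basket and rack below 0.3 N and linear speed of basket below 0.06 m/s and angular speed of basket below 0.8 rad/s); the robot touches nothing.
It fails at once if the basket was tipped (more than 0.7 rad) (angle between basket's own z axis and vertical above 0.7 rad).
It fails at once if a bystander was moved by more than 40 mm (distance of any of glue_blue, glue_white, jar, cork_block, pencil from where it was at the start of the episode above 0.04 m).
It also fails if it takes over 70 s, if anything falls off the work surface, if the arm or the gripper's body presses on something with over 40 N, if the wrist force passes 120 N, or if a joint passes its speed limit or range.

### The arm

A 6-joint arm with a two-finger parallel gripper is mounted at the origin on the work surface. World frame = base frame: x ahead of the robot, y to its left, z up, the work surface at z = 0. Lengths are in m, angles in rad, forces in N, time in s.
With the tool pointing down it reaches from about 0.375 to 0.975 m from the base axis. Payload 3.8 kg.
Tool frame: the origin (TCP) lies at the very end of the fingers, on their centre line; the grasp point (between the pads) lies behind it (bot.tcp_to_grasp is the y of the grasp point in the tool frame, in m); y points along the fingers, z is the direction in which the jaws open and shut, and the axes are right-handed (so a half turn about y gives the same grasp; the last joint's range is limited). The gripper opens to 85 mm and grips with 20 to 120 N. Pads are 22 mm wide; open, the fingers measure 114 mm over their backs; the gripper's body (76 mm by 85 mm) begins 54 mm behind the grasp point. The pads swing forward as they close: fully open they stand 13 mm farther back than shut.
Start: joints at [1.112, 0.264, 1.604, -0, 1.274, -0.037], TCP at [0.276, 0.616, 0.231] pointing down, gripper open.
Joint ranges: [-2.63, 2.63], [-0.94, 2.18], [0.31, 2.57], [-1.31, 4.45], [0, 2.66], [-2.55, 2.55]. Speed limits (rad/s): [2.57, 2.57, 3.14, 3.14, 3.14, 3.14].

### API

Orientations are given as a rotation vector (axis times angle).
In Python, from workcell import bot, optics, workorder gives the robot as it stands.
- The arm moves only by the shell command python3 -m handwheel 'ROWS' [FORCE]. ROWS is JSON, a list of rows, each a list of 7 numbers: the shift along the tool's x, y, z in m, then the turn, a rotation vector about the tool's x, y, z in rad, then the opening, from 0 (shut) to 1 (fully open). A call has 1 to 8 rows; each row shifts and turns the commanded pose from where the row before left it, along the tool's axes as they then stand; what a row does not reach is not made up. A row lasts 1/8 s, in which the tool goes at most 62.5 mm and 10.7 degrees, less where a joint would pass 70% of its speed; a pose out of reach is approached as far as the arm can. A call with a gripper value outside its range is refused whole. The fingers move at their own pace and stop on an object; FORCE is the grip in N (left out, the last holds). Time passes only in rows, so rows that do not move let the fingers close. It gives the time, the measured TCP pose, the force and the opening at its end, in the units of the state.
- bot.read_state(): the state, without advancing time (a new reading comes with each control period).
- optics.read_camera(name): name is "scene" or "top" or "wrist"; returns a dict with "image" (400x640x3 uint8, red, green, blue), "z_map" (400x640 float32, m along the optical axis (not along the pixel's ray), 0 where there is no reading), "mtx" (3x3 intrinsics, pixels), "dist" ([k1, k2, p1, p2, k3] as OpenCV has them; the pictures are not rectified), "world_from_camera" (4x4, takes a point from camera to world coordinates); the wrist camera has in their place "hand_eye" (4x4, takes a point from camera to tool coordinates, whose origin is the TCP and whose axes are the tool frame's). Camera axes: x right, y down, z forward; pixel columns grow to the right and rows downward; lengths in m; the calibration is good to about 2 mm. A picture is of the moment at which its call begins: read the wrist's pose just before it.
- workorder.finish_job(): hands the job in, once; it reports no verdict.
The state is a dict: "time": time; "q": joint angles; "joint_vel": joint speeds; "joint_torque": joint torques, N m; "tool_pos": TCP position; "tcp_rot": TCP orientation; "wrist_force": force on the tool from outside, world axes, zero at the start; "torque": the same for the moment, N m; "width": opening from 0.0 (shut) to 1.0 (fully open).
Only numpy, scipy, OpenCV 4.12 (cv2) and the standard library are available. Lean on these libraries where they do the work, as an engineer would, in place of code of your own. Each camera call takes 0.05 s, during which the arm holds its last target.

## Working session

There is one attempt and no reset: what is moved stays moved. The work goes in short steps, Python scripts to look and compute and a shell command to move; the robot and the scene stay as the last step left them, time stands still between calls to the robot, and variables do not carry over. Pictures are saved under pics/ and viewed, and the job is handed in when it is done.

```bash
ls; mkdir -p pics
python3 - <<'E'
from workcell import bot, optics, workorder
import cv2
print(bot.read_state(), bot.tcp_to_grasp)
for n in ("scene","top","wrist"):
    c=optics.read_camera(n); cv2.imwrite(f"pics/{n}0.png",c["image"][:,:,::-1]); print(n,c["mtx"],c["dist"],c.get("world_from_camera",c.get("hand_eye")))
E
```

```text
pics
{'time': 0.0, 'q': array([ 1.11212818e+00,  2.64753870e-01,  1.60538699e+00, -6.56670306e-07,
        1.27372276e+00, -3.68677381e-02]), 'joint_vel': array([-0.00110508, -0.00015223,  0.00094676, -0.00155961, -0.00100442,
        0.00070379]), 'joint_torque': array([-1.10851848e-03, -5.15111840e+01, -3.67316866e+01, -2.56556223e-04,
        1.30944457e-02, -3.98142106e-05]), 'tool_pos': array([0.27599922, 0.61517762, 0.22995455]), 'tcp_rot': array([-1.54756838,  0.33137621, -0.33049674]), 'wrist_force': array([-0.17145735, -0.00506542, -0.32411952]), 'torque': array([-0.02106989, -0.03363563,  0.02274245]), 'width': 0.9975600106373232} -0.0187
scene [[360.98940014   0.         319.08010514]
 [  0.         360.98940014 198.52076166]
 [  0.           0.           1.        ]] [-0.06243153  0.          0.          0.          0.        ] [[-0.33374036  0.73861463 -0.58571819  1.15544666]
 [ 0.94259758  0.25404652 -0.21672603  0.242514  ]
 [-0.01127735 -0.62442677 -0.78100194  1.00724407]
 [ 0.          0.          0.          1.        ]]
top [[399.5499151    0.         324.6625321
[... 177 characters left out ...]
26e-01  1.52054912e-01  2.95038298e-01]
 [-9.99900052e-01  1.39829067e-02 -2.08891886e-03  5.05448321e-03]
 [-6.17518564e-05 -1.52069247e-01 -9.88369840e-01  1.68478603e+00]
 [ 0.00000000e+00  0.00000000e+00  0.00000000e+00  1.00000000e+00]]
wrist [[296.54190581   0.         320.78201357]
 [  0.         296.54190581 198.52108707]
 [  0.           0.           1.        ]] [0.00588697 0.         0.         0.         0.        ] [[ 5.24080566e-04  9.56847537e-01  2.90589945e-01 -7.47358883e-02]
 [-5.85520949e-05 -2.90589955e-01  9.56847676e-01 -1.42546759e-01]
 [ 9.99999861e-01 -5.18479922e-04 -9.62671202e-05  4.99265248e-04]
 [ 0.00000000e+00  0.00000000e+00  0.00000000e+00  1.00000000e+00]]
```

View pics/scene0.png

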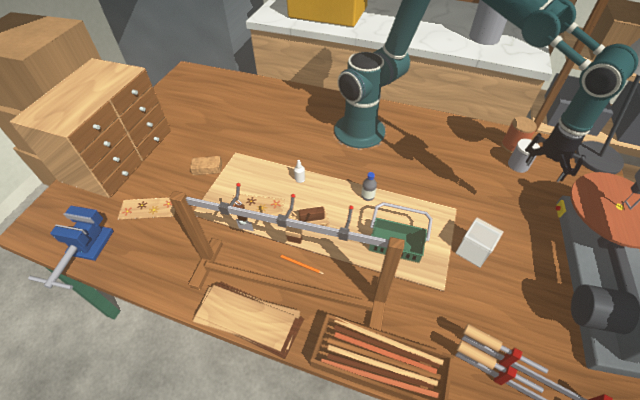

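View pics/top0.png

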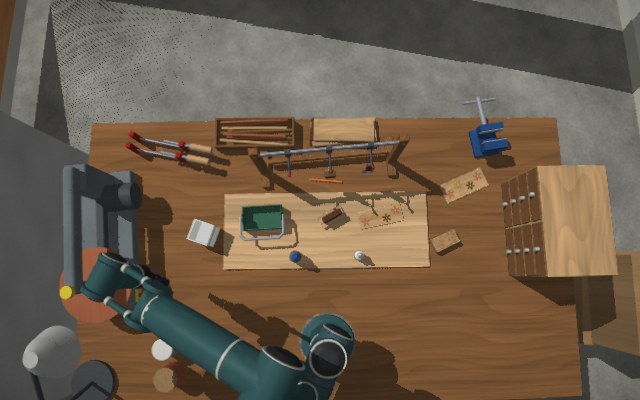

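View pics/wrist0.png

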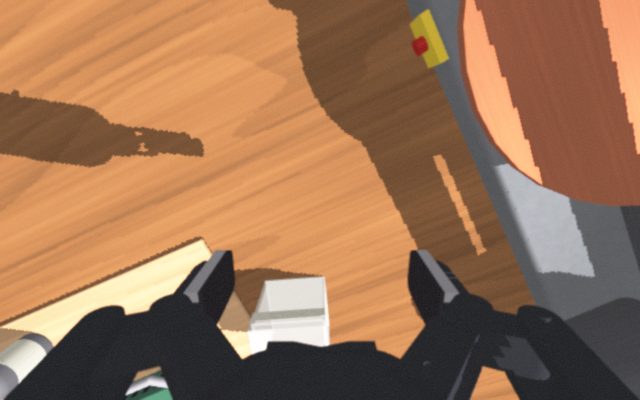

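Run:
```python
import cv2
t=cv2.imread("pics/top0.png")
cv2.imwrite("pics/t1.png",cv2.resize(t[180:290,210:370],None,fx=5,fy=5,interpolation=cv2.INTER_CUBIC))
cv2.imwrite("pics/t2.png",cv2.resize(t[125:225,240:420],None,fx=4.4,fy=4.4,interpolation=cv2.INTER_CUBIC))
s=cv2.imread("pics/scene0.png")
cv2.imwrite("pics/s1.png",cv2.resize(s[160:290,170:450],None,fx=2.8,fy=2.8,interpolation=cv2.INTER_CUBIC))
```

```text
(no output)
```

View pics/t1.png

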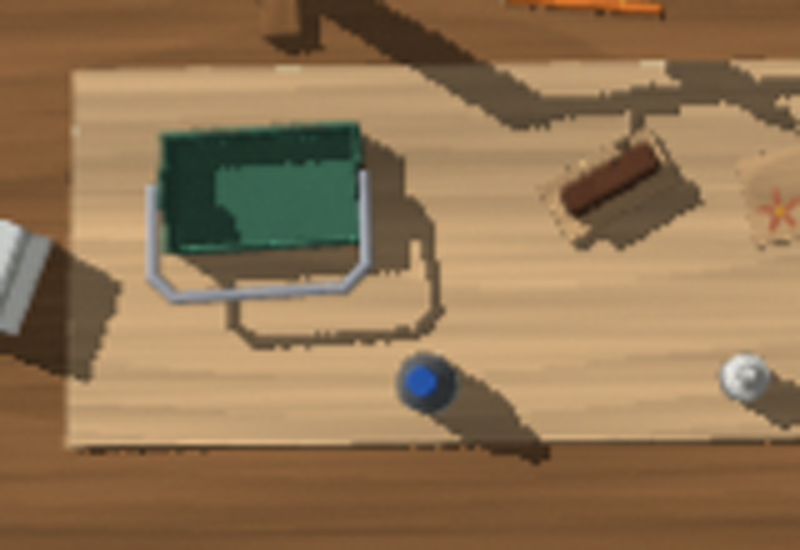

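View pics/t2.png

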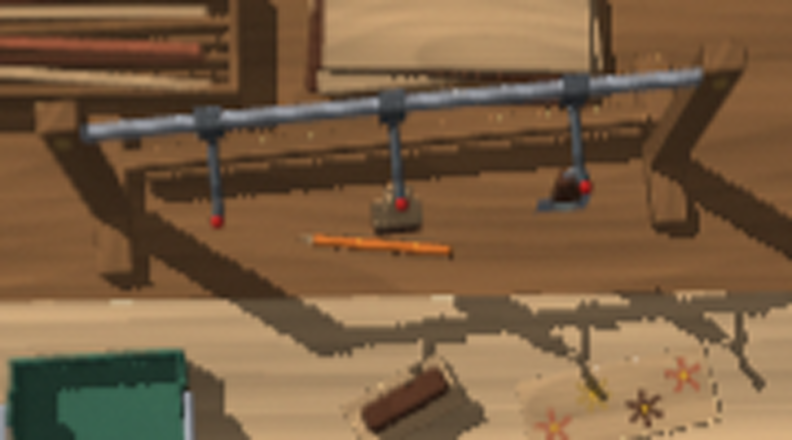

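View pics/s1.png

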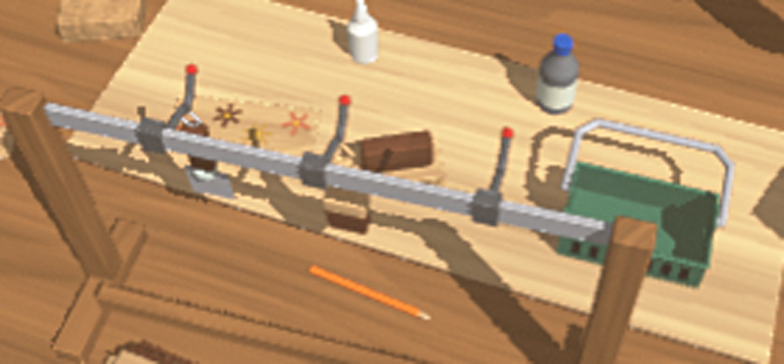

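```bash
cat > h.py <<'E'
import numpy as np, cv2
from scipy.spatial.transform import Rotation as R
from workcell import bot, optics
def ray(c,uv,T=None):
    uv=np.array(uv,float).reshape(-1,1,2)
    n=cv2.undistortPoints(uv,c["mtx"],np.array(c["dist"])).reshape(-1,2)
    return np.c_[n,np.ones(len(n))]
def Tof(c,s=None):
    if "world_from_camera" in c: return c["world_from_camera"]
    P=np.eye(4);P[:3,:3]=R.from_rotvec(s["tcp_rot"]).as_matrix();P[:3,3]=s["tool_pos"]
    return P@c["hand_eye"]
def onplane(c,uv,z,T=None):
    T=Tof(c) if T is None else T
    d=ray(c,uv)@T[:3,:3].T; o=T[:3,3]
    return o+d*((z-o[2])/d[:,2])[:,None]
def bydepth(c,uv,T=None,r=1):
    T=Tof(c) if T is None else T
    out=[]
    for (u,v),d in zip(np.array(uv,float).reshape(-1,2),ray(c,uv)):
        u0,v0=int(round(u)),int(round(v)); w=c["z_map"][v0-r:v0+r+1,u0-r:u0+r+1]; w=w[w>0]
        z=np.min(w) if len(w) else np.nan   # nearest surface
        out.append(T[:3,:3]@(d*z)+T[:3,3])
    return np.array(out)
def cloud(c,T=None):
    T=Tof(c) if T is None else T
    vv,uu=np.mgrid[0:400,0:640]; uv=np.c_[uu.ravel(),vv.ravel()]
    P=ray(c,uv)*c["z_map"].ravel()[:,None]
    P=P@T[:3,:3].T+T[:3,3]; P[c["z_map"].ravel()<=0]=np.nan
    return P.reshape(400,640,3)
def crop(pts,k,ox,oy): return (np.array(pts,float)+.5)/k-.5+[ox,oy]
E
python3 - <<'E'
from h import *
np.set_printoptions(precision=4,suppress=True)
c=optics.read_camera("top"); s=optics.read_camera("scene")
f=lambda p,z:(onplane(c,crop(p,5,210,180),z))
print("bar",f([(178,299),(345,286)],.089), bydepth(c,crop([(178,299),(260,292),(345,286)],5,210,180)))
print("rim",f([(163,135),(360,124),(362,244),(172,252)],.06))
print("grip",f([(572,203),(650,153)],.072),bydepth(c,crop([(590,190),(612,178),(635,163)],5,210,180)))
print("board corners",f([(72,70),(68,445)],.012),bydepth(c,crop([(300,400)],5,210,180)))
print("blue",f([(422,380)],.127),"white",f([(745,376)],.11))
tip=crop([(217,222)],4.4,240,125); pts=crop([(217,222),(214,180),(208,122),(400,203),(392,108),(586,186),(574,90)],4.4,240,125)
print("hook depth",bydepth(c,pts))
rl=crop([(90,131),(695,74)],4.4,240,125); print("rail",bydepth(c,rl))
sp=crop([(507,132),(502,170),(487,205),(344,100),(191,69),(60,110),(600,225)],2.8,170,160)
print("scene hook",bydepth(s,sp))
E
```

```text
bar [[0.4089 0.3214 0.089 ]
 [0.4176 0.1876 0.089 ]] [[0.4084 0.3198 0.0969]
 [0.413  0.2542 0.0983]
 [0.417  0.1866 0.0975]]
rim [[0.5463 0.3416 0.06  ]
 [0.5532 0.1789 0.06  ]
 [0.454  0.1771 0.06  ]
 [0.4495 0.3326 0.06  ]]
grip [[ 0.4839  0.0052  0.072 ]
 [ 0.524  -0.059   0.072 ]] [[ 0.4931 -0.0095  0.0818]
 [ 0.5033 -0.0276  0.0767]
 [ 0.5151 -0.0464  0.0779]]
board corners [[0.611  0.4307 0.012 ]
 [0.2942 0.4269 0.012 ]] [[0.3289 0.2323 0.0222]]
blue [[0.341  0.1233 0.127 ]] white [[ 0.341  -0.1285  0.11  ]]
hook depth [[ 0.6188  0.127   0.3056]
 [ 0.6588  0.1312  0.2856]
 [ 0.6982  0.133   0.319 ]
 [ 0.6332 -0.0205  0.3022]
 [ 0.7073 -0.015   0.32  ]
 [ 0.6454 -0.1712  0.3019]
 [ 0.7213 -0.1622  0.3173]]
rail [[ 0.6929  0.2284  0.3166]
 [ 0.7343 -0.2612  0.3152]]
scene hook [[ 0.627   0.1293  0.3035]
 [ 0.6553  0.1341  0.2861]
 [ 0.7142  0.1372  0.3172]
 [ 0.6394 -0.0196  0.3028]
 [ 0.6525 -0.1671  0.3046]
 [ 0.7406 -0.2505  0.3142]
 [ 0.7024  0.2284  0.3164]]
```

```bash
cat >> h.py <<'E'
np.set_printoptions(precision=4,suppress=True)
def delta(x,y,z,yaw_deg,pitch=0,s=None):
    """tool-frame total shift & turn from present to tool-down pose, jaws(tool z) at world yaw_deg"""
    s=s or bot.read_state()
    M=R.from_rotvec(s["tcp_rot"]).as_matrix()
    a=np.deg2rad(yaw_deg); zt=np.array([np.cos(a),np.sin(a),0]); yt=np.array([0,0,-1.]); xt=np.cross(yt,zt)
    G=np.c_[xt,yt,zt]
    return M.T@(np.array([x,y,z])-s["tool_pos"]), R.from_matrix(M.T@G).as_rotvec(), M
E
python3 - <<'E'
from h import *
s=bot.read_state()
M=R.from_rotvec(s["tcp_rot"]).as_matrix();print(M, np.rad2deg(np.arctan2(M[1,2],M[0,2])))
c=optics.read_camera("top"); P=cloud(c)
# robust planes/positions
print("board z",np.nanmedian(P[250:262,240:285,2]), "bench", np.nanmedian(P[270:300,420:480,2]))
E
```

```text
[[ 0.9124 -0.0005  0.4093]
 [-0.4093 -0.001   0.9124]
 [-0.0001 -1.     -0.0011]] 65.83625545368174
board z 0.01171372799125936 bench -0.0005279631111252403
```

```bash
python3 -m handwheel '[[0.039,0,-0.041,0,0,0,1],[0.039,0,-0.041,0,0,0,1],[0.039,0,-0.041,0,0,0,1],[0.039,0,-0.041,0,0,0,1],[0.039,0,-0.041,0,0,0,1],[0.039,0,-0.041,0,0,0,1],[0.039,0,-0.041,0,0,0,1],[0.039,0,-0.041,0,0,0,1]]' 20
python3 - <<'E'
from h import *
d=delta(0.49,-0.027,0.25,32); print(d[0],d[1])
E
```

```text
time: 1.3
tool_pos: [0.4271, 0.1871, 0.2316]
tcp_rot: [-1.545, 0.33, -0.331]
wrist_force: [0.9, -0.3, -1.1]
width: 0.997
[ 0.145  -0.0184 -0.1697] [-0.0009  0.5908  0.0006]
```

```bash
python3 -m handwheel '[[0.036,-0.0045,-0.0425,0,0,0,1],[0.036,-0.0045,-0.0425,0,0,0,1],[0.036,-0.0045,-0.0425,0,0,0,1],[0.036,-0.0045,-0.0425,0,0,0,1],[0,0,0,0,0.15,0,1],[0,0,0,0,0.15,0,1],[0,0,0,0,0.15,0,1],[0,0,0,0,0.14,0,1]]' 20; python3 -m handwheel '[[0,0,0,0,0,0,1]]'
python3 - <<'E'
from h import *
s=bot.read_state(); c=optics.read_camera("wrist"); cv2.imwrite("pics/w1.png",c["image"][:,:,::-1])
np.savez("w1.npz",im=c["image"],z=c["z_map"],mtx=c["mtx"],dist=c["dist"],T=Tof(c,s)); print(s["tool_pos"])
E
```

```text
time: 2.3
tool_pos: [0.4884, -0.0253, 0.2493]
tcp_rot: [-1.422, 0.792, -0.792]
wrist_force: [-1.0, 0.9, -0.1]
width: 1.002
time: 2.42
tool_pos: [0.4884, -0.0253, 0.2493]
tcp_rot: [-1.423, 0.787, -0.787]
wrist_force: [0.0, -0.7, -1.0]
width: 0.999
[ 0.4884 -0.0253  0.2493]
```

View pics/w1.png

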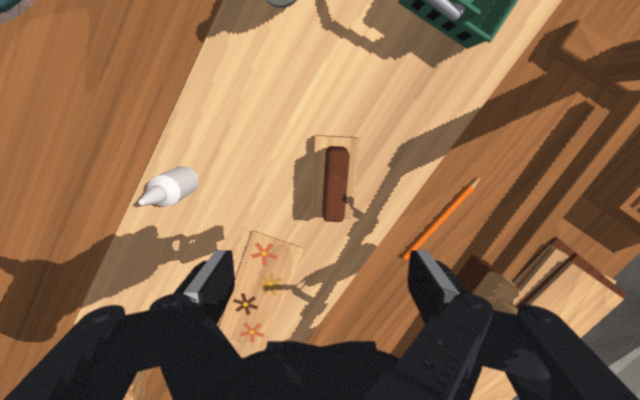

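Run:
```python
import cv2
t=cv2.imread("pics/w1.png")
cv2.imwrite("pics/w1c.png",cv2.resize(t[125:230,285:385],None,fx=5.5,fy=5.5,interpolation=cv2.INTER_CUBIC))
```

```text
(no output)
```

View pics/w1c.png

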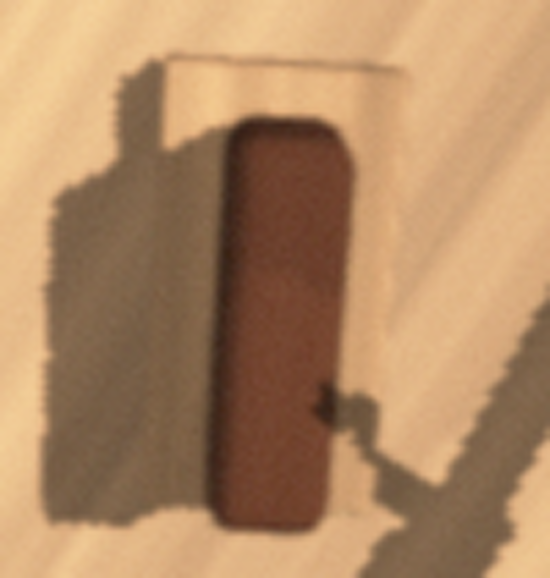

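Run:
```python
from h import *
d=np.load("w1.npz"); c=dict(mtx=d["mtx"],dist=d["dist"],z_map=d["z"])
f=lambda p,z:onplane(c,crop(p,5.5,285,125),z,d["T"])
g=f([(294,128),(271,527)],.072); print(g,g.mean(0),np.linalg.norm(g[0]-g[1]))
v=g[0]-g[1]; print("yaw",np.rad2deg(np.arctan2(-v[0],v[1])))
b=f([(165,62),(403,72)],.028); print(b,np.linalg.norm(b[0]-b[1])); v=b[1]-b[0]; print(np.rad2deg(np.arctan2(v[1],v[0])))
P=cloud(c,d["T"]); print("grip depth", np.nanmedian(P[160:205,330:342].reshape(-1,3),axis=0))
m=g.mean(0)
print(delta(m[0],m[1],.10,32)[:2])
# basket in top view refined
```

```text
[[ 0.4858  0.0138  0.072 ]
 [ 0.5271 -0.0584  0.072 ]] [ 0.5065 -0.0223  0.072 ] 0.0831758576641653
yaw 29.726059219682686
[[0.4592 0.0075 0.028 ]
 [0.5046 0.0334 0.028 ]] 0.05225464586489485
29.707001467606315
grip depth [ 0.5039 -0.0192  0.072 ]
(array([0.0071, 0.1493, 0.0168]), array([-0.0001,  0.0031,  0.0001]))
```

```bash
python3 -m handwheel '[[0.007,0,0.017,0,0.041,0,0.9],[0,0.05,0,0,0,0,0.8],[0,0.05,0,0,0,0,0.8],[0,0.05,0,0,0,0,0.8],[0,0.03,0,0,0,0,0.8],[0,0.02,0,0,0,0,0.8],[0,0.012,0,0,0,0,0.8],[0,0,0,0,0,0,0.8]]' 20
python3 - <<'E'
from h import *
d=delta(0.5065,-0.0223,0.0365,29.7); print(d[0],d[1])
s=bot.read_state(); c=optics.read_camera("wrist"); cv2.imwrite("pics/w2.png",c["image"][:,:,::-1])
E
```

```text
time: 3.48
tool_pos: [0.5061, -0.0221, 0.0367]
tcp_rot: [-1.412, 0.82, -0.818]
wrist_force: [0.1, -0.3, 0.4]
width: 0.798
[0.0004 0.0002 0.0003] [ 0.0013  0.0006 -0.0009]
```

View pics/w2.png

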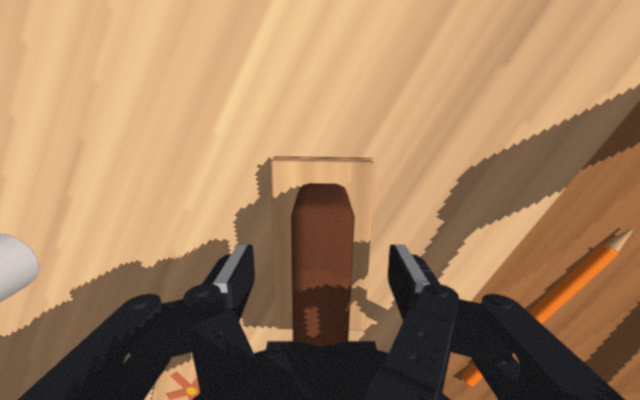

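```bash
python3 -m handwheel '[[0,0,0,0,0,0,0],[0,0,0,0,0,0,0],[0,0,0,0,0,0,0],[0,0,0,0,0,0,0],[0,-0.02,0,0,0,0,0],[0,-0.05,0,0,0,0,0],[0,-0.05,0,0,0,0,0],[0,-0.05,0,0,0,0,0]]' 50
python3 - <<'E'
from h import *
s=bot.read_state(); print(s["width"])
c=optics.read_camera("wrist"); cv2.imwrite("pics/w3.png",c["image"][:,:,::-1])
c=optics.read_camera("top"); cv2.imwrite("pics/t3.png",cv2.resize(c["image"][190:260,225:310,::-1],None,fx=8,fy=8,interpolation=cv2.INTER_CUBIC))
np.savez("t3.npz",z=c["z_map"])
E
```

```text
time: 4.53
tool_pos: [0.5057, -0.022, 0.208]
tcp_rot: [-1.411, 0.821, -0.819]
wrist_force: [-0.1, 0.7, -2.1]
width: 0.296
0.2960542822091419
```

View pics/w3.png

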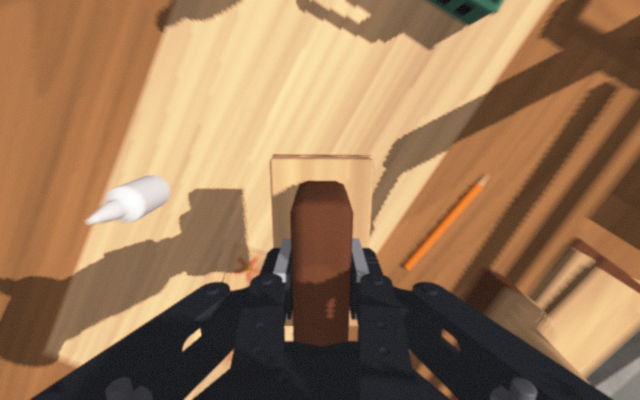

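View pics/t3.png

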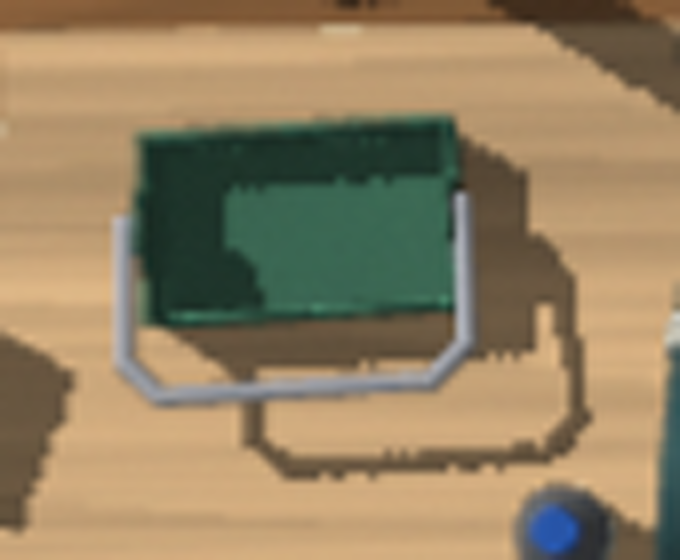

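Run:
```python
from h import *
c=optics.read_camera("top")
f=lambda p,z:onplane(c,crop(p,8,225,190),z)
r=f([(137,137),(456,118),(460,305),(145,325)],.06); print(r,r.mean(0),[np.linalg.norm(r[i]-r[(i+1)%4]) for i in range(4)])
b=f([(150,396),(434,379)],.089); v=b[0]-b[1]; print("bar",b,b.mean(0),np.linalg.norm(v),np.rad2deg(np.arctan2(-v[0],v[1])))
p=f([(121,218),(461,197)],.078); print("piv",p,p.mean(0))
for q in ((0,1),(3,2)):
    v=r[q[0]]-r[q[1]]; print(np.rad2deg(np.arctan2(-v[0],v[1])))
P=cloud(c)[190:260,225:310].reshape(-1,3)
# horizontal points near rim height
m=(abs(P[:,2]-.06)<.012)&(P[:,0]>.43)&(P[:,0]<.58)&(P[:,1]>.15)&(P[:,1]<.36); Q=P[m][:,:2].astype(np.float32); print(len(Q),cv2.minAreaRect(Q))
print(delta(.49,.20,.25,4)[:2])
```

```text
[[0.546  0.3437 0.06  ]
 [0.5536 0.1791 0.06  ]
 [0.4569 0.1768 0.06  ]
 [0.4488 0.338  0.06  ]] [0.5013 0.2594 0.06  ] [np.float64(0.16483596735015607), np.float64(0.0966868686173419), np.float64(0.16136504950375452), np.float64(0.09738300705660813)]
bar [[0.4104 0.329  0.089 ]
 [0.4171 0.1867 0.089 ]] [0.4137 0.2578 0.089 ] 0.14241969867576992 2.691149541940883
piv [[0.5017 0.3474 0.078 ]
 [0.5101 0.1745 0.078 ]] [0.5059 0.261  0.078 ]
2.633217441717558
2.886436818950519
179 ((0.5039986371994019, 0.2609724998474121), (0.10360945761203766, 0.16381756961345673), 2.3716952800750732)
(array([-0.2023, -0.0396,  0.094 ]), array([-0.0064,  0.4483,  0.0026]))
```

```bash
python3 -m handwheel '[[-0.0493,0,0.0274,0,0,0,0],[-0.0493,0,0.0274,0,0,0,0],[-0.0493,0,0.0274,0,0,0,0],[-0.0493,0,0.0274,0,0,0,0],[-0.0493,0,0.0274,0,0,0,0],[0,0,0,0,0.157,0,0],[0,0,0,0,0.157,0,0],[0,0,0,0,0.157,0,0]]'; python3 -m handwheel '[[0,0,0,0,0,0,0]]'
python3 - <<'E'
from h import *
print(delta(.503,.260,.20,2.7)[:2])
s=bot.read_state(); c=optics.read_camera("wrist"); cv2.imwrite("pics/w4.png",c["image"][:,:,::-1])
np.savez("w4.npz",im=c["image"],z=c["z_map"],mtx=c["mtx"],dist=c["dist"],T=Tof(c,s)); print(s["tool_pos"])
E
```

```text
time: 5.68
tool_pos: [0.5018, 0.2595, 0.2042]
tcp_rot: [-1.234, 1.18, -1.177]
wrist_force: [0.3, -0.5, -1.4]
width: 0.294
time: 5.8
tool_pos: [0.5021, 0.2593, 0.2047]
tcp_rot: [-1.236, 1.175, -1.172]
wrist_force: [-0.1, -0.1, -1.7]
width: 0.298
(array([-0.0006,  0.0047,  0.0009]), array([0.004 , 0.0018, 0.0016]))
[0.5021 0.2593 0.2047]
```

View pics/w4.png

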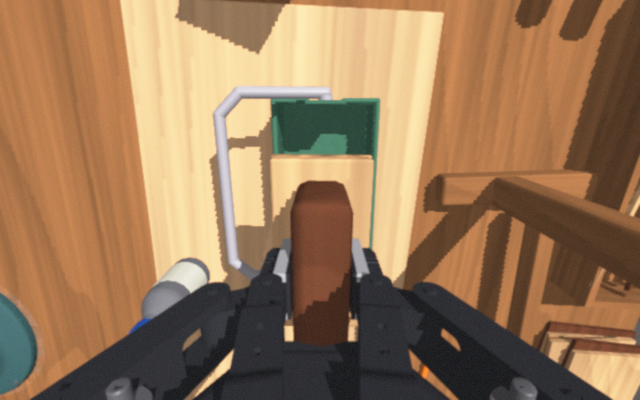

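Run:
```python
from h import *
d=np.load("w4.npz"); c=dict(mtx=d["mtx"],dist=d["dist"],z_map=d["z"])
f=lambda p,z:onplane(c,p,z,d["T"])
r=f([(271,99.5),(379,98.5)],.06); print(r,r.mean(0),np.linalg.norm(r[0]-r[1]))
b=f([(219,114),(233,260)],.089); v=b[0]-b[1];print("bar",b,np.linalg.norm(v),np.rad2deg(np.arctan2(-v[0],v[1])))
a=f([(240,92),(325,92)],.08); print("arm",a)
# sander plate far edge, height = sole+16 : grasp height 0.055 held at grasp point
s=f([(271,156),(372,156)],.2047-.0365+.028); print("plate edge",s,s.mean(0))
```

```text
[[0.4515 0.3394 0.06  ]
 [0.5504 0.345  0.06  ]] [0.501  0.3422 0.06  ] 0.09907725322524556
bar [[0.4127 0.3252 0.089 ]
 [0.4193 0.1889 0.089 ]] 0.13645521025464488 2.7337754164830645
arm [[0.4285 0.3438 0.08  ]
 [0.5005 0.3473 0.08  ]]
plate edge [[0.4738 0.3096 0.1962]
 [0.5252 0.3121 0.1962]] [0.4995 0.3108 0.1962]
```

```bash
python3 -m handwheel '[[-0.002,0.03,0.002,0,0,0,0],[0,0.04,0,0,0,0,0],[0,0.04,0,0,0,0,0],[0,0.03,0,0,0,0,0],[0,0.015,0,0,0,0,0],[0,0.008,0,0,0,0,0],[0,0,0,0,0,0,0]]'
python3 - <<'E'
from h import *
print(delta(.505,.262,.04,2.7)[:2])
s=bot.read_state(); c=optics.read_camera("wrist"); cv2.imwrite("pics/w5.png",c["image"][:,:,::-1])
E
```

```text
time: 6.72
tool_pos: [0.5058, 0.2621, 0.0445]
tcp_rot: [-1.231, 1.174, -1.174]
wrist_force: [0.5, -0.4, -1.1]
width: 0.298
(array([ 0.    ,  0.0045, -0.0008]), array([-0.0002,  0.0004, -0.0001]))
```

View pics/w5.png

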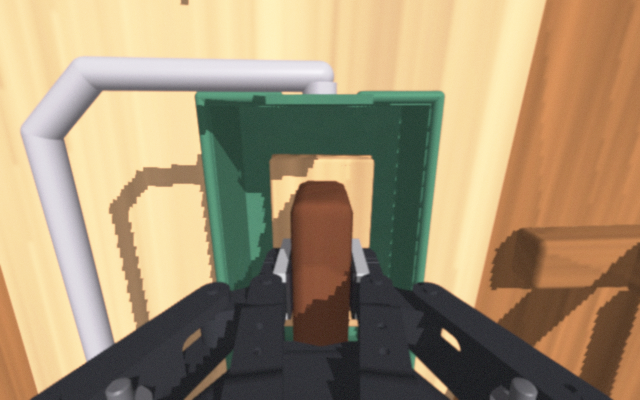

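```bash
python3 -m handwheel '[[0,0.003,0,0,0,0,0],[0,0.0015,0,0,0,0,0],[0,0,0,0,0,0,0.42],[0,0,0,0,0,0,0.5],[0,0,0,0,0,0,0.5],[0,0,0,0,0,0,0.5],[0,0,0,0,0,0,0.5]]'; python3 -m handwheel '[[0,-0.02,0,0,0,0,0.5],[0,-0.04,0,0,0,0,0.5],[0,-0.06,0,0,0,0,0.5],[0,-0.06,0,0,0,0,0.5],[0,0,0,0,0,0,0.5]]' 20
python3 - <<'E'
from h import *
s=bot.read_state(); c=optics.read_camera("wrist"); cv2.imwrite("pics/w6.png",c["image"][:,:,::-1])
np.savez("w6.npz",im=c["image"],z=c["z_map"],mtx=c["mtx"],dist=c["dist"],T=Tof(c,s)); print(s["tool_pos"])
E
```

```text
time: 7.65
tool_pos: [0.5054, 0.2619, 0.0397]
tcp_rot: [-1.231, 1.175, -1.174]
wrist_force: [0.1, 0.3, 0.9]
width: 0.499
time: 8.28
tool_pos: [0.5094, 0.2638, 0.2271]
tcp_rot: [-1.218, 1.168, -1.176]
wrist_force: [0.2, -0.3, -0.2]
width: 0.5
[0.5094 0.2638 0.2271]
```

View pics/w6.png

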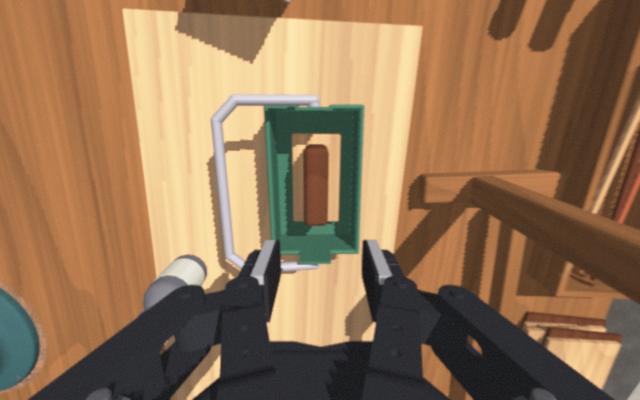

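Run:
```python
from h import *
d=np.load("w6.npz"); c=dict(mtx=d["mtx"],dist=d["dist"],z_map=d["z"])
f=lambda p,z:onplane(c,p,z,d["T"])
b=f([(218,121),(227.5,256)],.089); v=b[0]-b[1];print("bar",b,b.mean(0),np.linalg.norm(v),np.rad2deg(np.arctan2(-v[0],v[1])))
P=cloud(c,d["T"]); print(P[150:230:10,221])
r=f([(265.5,107.5),(363,106),(359,253),(270,255)],.06); print(r,r.mean(0))
print(bot.read_state()["q"])
print(delta(.414,.30,.15,2.7)[:2])
```

```text
bar [[0.414  0.3239 0.089 ]
 [0.4168 0.1875 0.089 ]] [0.4154 0.2557 0.089 ] 0.1364748412108197 1.1563304808429147
[[0.4165 0.2981 0.0926]
 [0.4166 0.2891 0.0942]
 [0.4158 0.2794 0.0931]
 [0.4158 0.2701 0.0947]
 [0.4152 0.2602 0.0943]
 [0.4146 0.2501 0.0941]
 [0.4136 0.2393 0.0926]
 [0.4127 0.2283 0.0913]]
[[0.4525 0.3378 0.06  ]
 [0.5496 0.3437 0.06  ]
 [0.5591 0.1818 0.06  ]
 [0.4566 0.1752 0.06  ]] [0.5044 0.2596 0.06  ]
[ 0.4344  0.0698  1.8434 -0.      1.2214  0.3874]
(array([-0.0413,  0.073 , -0.0921]), array([-0.0065, -0.0001, -0.0026]))
```

```bash
python3 -m handwheel '[[-0.02,0,-0.047,-0.0065,0,-0.0026,0.6],[-0.02,0,-0.047,0,0,0,0.6],[0,0.05,0,0,0,0,0.6],[0,0,0,0,0,0,0.6]]' 20
python3 - <<'E'
from h import *
print(delta(.413,.298,.0703,2.7)[:2])
s=bot.read_state(); c=optics.read_camera("wrist"); cv2.imwrite("pics/w7.png",c["image"][:,:,::-1])
E
```

```text
time: 8.82
tool_pos: [0.4048, 0.2948, 0.1645]
tcp_rot: [-1.25, 1.181, -1.173]
wrist_force: [-0.4, -1.2, 0.7]
width: 0.599
(array([-0.0036,  0.094 ,  0.01  ]), array([0.0167, 0.0009, 0.0087]))
```

View pics/w7.png

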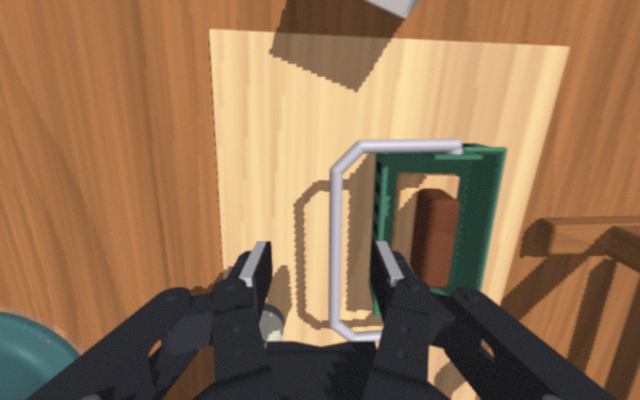

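```bash
python3 -m handwheel '[[-0.0036,0.02,0.010,0.016,0,0.0087,0.6],[0,0.02,0,0,0,0,0.6],[0,0,0,0,0,0,0.6]]' 20
python3 - <<'E'
from h import *
s=bot.read_state(); print(delta(.413,.298,.0703,2.7)[:2], s["tool_pos"],s["q"])
c=optics.read_camera("wrist"); cv2.imwrite("pics/w8.png",c["image"][:,:,::-1])
np.savez("w8.npz",im=c["image"],z=c["z_map"],mtx=c["mtx"],dist=c["dist"],T=Tof(c,s))
E
```

```text
time: 9.25
tool_pos: [0.4192, 0.3008, 0.1294]
tcp_rot: [-1.222, 1.172, -1.175]
wrist_force: [0.3, 0.2, 0.8]
width: 0.6
(array([ 0.0028,  0.0591, -0.0068]), array([-0.0073, -0.0011, -0.0047])) [0.4192 0.3008 0.1294] [0.5738 0.0465 2.0516 0.0005 1.0348 0.5276]
```

View pics/w8.png

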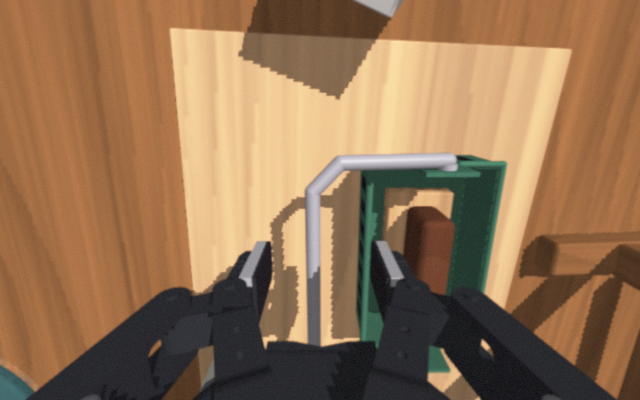

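```bash
python3 -m handwheel '[[0,0,0,0,0,0,0.6]]' 20
python3 - <<'E'
from h import *
s=bot.read_state(); print(delta(.413,.298,.0703,2.7)[:2], s["tool_pos"],s["joint_vel"])
E
```

```text
time: 9.43
tool_pos: [0.4205, 0.3019, 0.1315]
tcp_rot: [-1.217, 1.17, -1.175]
wrist_force: [-0.2, -0.8, 0.5]
width: 0.601
(array([ 0.004 ,  0.0611, -0.0083]), array([-0.0113, -0.0006, -0.0072])) [0.4205 0.3019 0.1315] [ 0.0046 -0.0044  0.002   0.     -0.0074 -0.0008]
```

```bash
python3 -m handwheel '[[0.004,0.015,-0.008,-0.011,0,-0.007,0.6],[0,0.02,0,0,0,0,0.6],[0,0.012,0,0,0,0,0.6],[0,0,0,0,0,0,0.6],[0,0,0,0,0,0,0.6]]' 20
python3 - <<'E'
from h import *
s=bot.read_state(); print(delta(.413,.298,.0703,2.7)[:2], s["tool_pos"],s["joint_vel"])
c=optics.read_camera("wrist"); cv2.imwrite("pics/w9.png",c["image"][:,:,::-1])
E
```

```text
time: 10.05
tool_pos: [0.4119, 0.2974, 0.0833]
tcp_rot: [-1.232, 1.175, -1.174]
wrist_force: [-0.0, 0.3, 0.4]
width: 0.597
(array([-0.0005,  0.013 ,  0.0012]), array([ 0.001 , -0.0001,  0.0006])) [0.4119 0.2974 0.0833] [-0.0003 -0.008  -0.0089  0.0011 -0.0009  0.001 ]
```

View pics/w9.png

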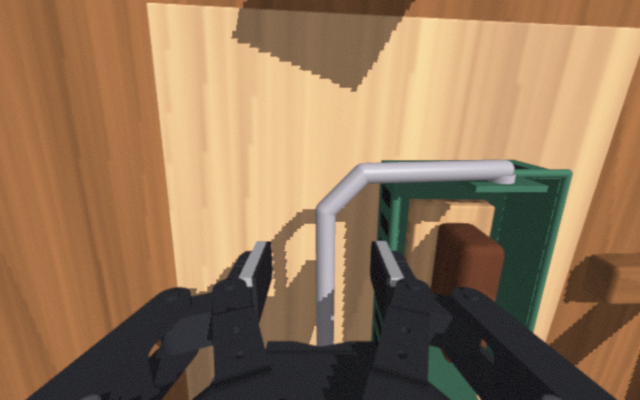

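```bash
python3 -m handwheel '[[0,0.009,0.003,0,0,0,0.6],[0,0.004,0,0,0,0,0.6],[0,0,0,0,0,0,0.3],[0,0,0,0,0,0,0],[0,0,0,0,0,0,0],[0,0,0,0,0,0,0],[0,0,0,0,0,0,0]]' 20
python3 - <<'E'
from h import *
s=bot.read_state(); print(s["tool_pos"],s["width"],s["wrist_force"])
c=optics.read_camera("wrist"); cv2.imwrite("pics/w10.png",c["image"][:,:,::-1])
E
```

```text
time: 10.98
tool_pos: [0.4146, 0.2974, 0.0699]
tcp_rot: [-1.233, 1.175, -1.174]
wrist_force: [0.5, 0.0, 0.1]
width: 0.107
[0.4146 0.2974 0.0699] 0.10713316660815747 [0.5193 0.0466 0.0679]
```

View pics/w10.png

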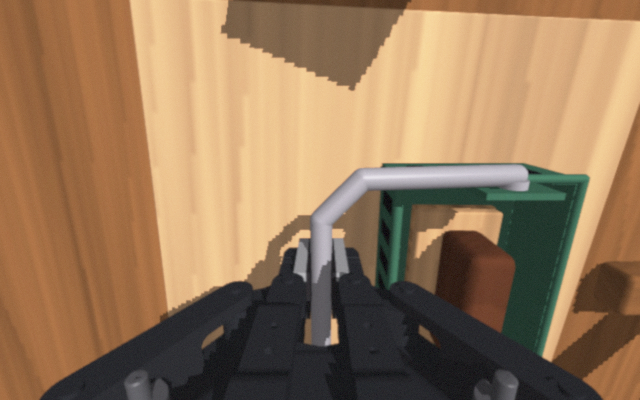

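```bash
python3 -m handwheel '[[0,-0.009,0.0015,0,0,0,0],[0,-0.0085,0.0024,0,0,0,0],[0,-0.0084,0.0033,0,0,0,0],[0,-0.008,0.004,0,0,0,0],[0,-0.0075,0.005,0,0,0,0],[0,-0.0071,0.0054,0,0,0,0],[0,-0.0064,0.0063,0,0,0,0],[0,-0.0058,0.0068,0,0,0,0]]' 20
python3 - <<'E'
from h import *
s=bot.read_state(); print(s["tool_pos"],s["width"],s["wrist_force"],s["torque"])
c=optics.read_camera("wrist"); cv2.imwrite("pics/w11.png",c["image"][:,:,::-1])
E
```

```text
time: 12.02
tool_pos: [0.4497, 0.299, 0.1309]
tcp_rot: [-1.233, 1.175, -1.175]
wrist_force: [-1.6, -0.3, -1.7]
width: 0.108
[0.4497 0.299  0.1309] 0.1080839002744147 [-1.572  -0.287  -1.6641] [-0.0243  0.3469 -0.0226]
```

View pics/w11.png

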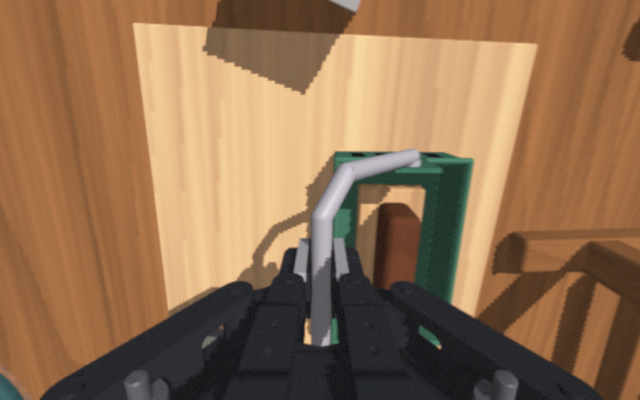

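Swinging well with forces of only about 2 N. Continue with the second half of the arc.

```bash
python3 -m handwheel '[[0,-0.005,0.0074,0,0,0,0],[0,-0.0044,0.0079,0,0,0,0],[0,-0.0035,0.0083,0,0,0,0],[0,-0.0027,0.0086,0,0,0,0],[0,-0.0015,0.0066,0,0,0,0],[0,-0.0008,0.0067,0,0,0,0],[0,-0.0004,0.009,0,0,0,0],[0,0,0,0,0,0,0]]' 20; python3 -m handwheel '[[0,0,0,0,0,0,0],[0,0,0,0,0,0,0]]' 20
python3 - <<'E'
from h import *
s=bot.read_state(); print(s["tool_pos"],s["width"],s["wrist_force"],s["torque"])
c=optics.read_camera("wrist"); cv2.imwrite("pics/w12.png",c["image"][:,:,::-1])
c=optics.read_camera("scene"); cv2.imwrite("pics/s12.png",cv2.resize(c["image"][140:290,240:480,::-1],None,fx=3,fy=3,interpolation=cv2.INTER_CUBIC))
E
```

```text
time: 13.08
tool_pos: [0.5068, 0.3016, 0.1512]
tcp_rot: [-1.229, 1.172, -1.177]
wrist_force: [-1.2, -1.9, 7.5]
width: 0.107
time: 13.32
tool_pos: [0.5064, 0.3016, 0.1511]
tcp_rot: [-1.229, 1.172, -1.176]
wrist_force: [0.1, -2.7, 7.8]
width: 0.105
[0.5064 0.3016 0.1511] 0.10475270118303695 [ 0.0765 -2.6788  7.7505] [-0.3698  0.2416 -0.0651]
```

View pics/w12.png

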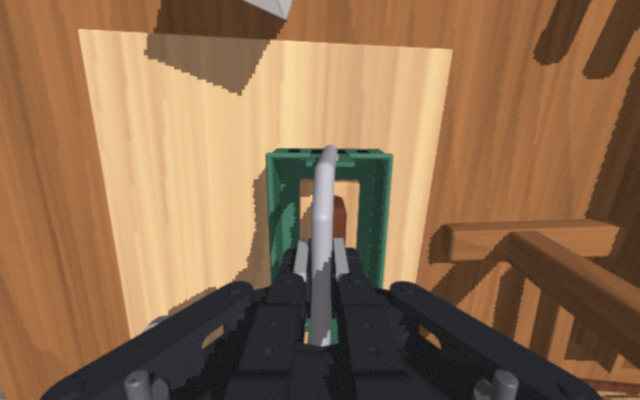

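View pics/s12.png

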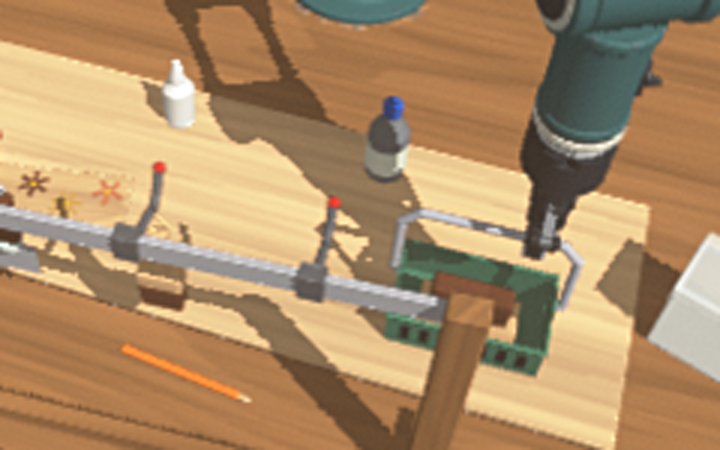

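```bash
python3 -m handwheel '[[0,-0.001,0,0,0,0,0],[0,0,0,0,0,0,0],[0,0,0,0,0,0,0],[0,-0.005,0,0,0,0,0],[0,-0.008,0,0,0,0,0],[0,-0.01,0,0,0,0,0],[0,0,0,0,0,0,0],[0,0,0,0,0,0,0]]' 110
python3 - <<'E'
from h import *
s=bot.read_state(); print(s["tool_pos"],s["width"],s["wrist_force"],s["torque"])
c=optics.read_camera("wrist"); cv2.imwrite("pics/w13.png",c["image"][:,:,::-1])
c=optics.read_camera("scene"); cv2.imwrite("pics/s13.png",cv2.resize(c["image"][140:290,240:480,::-1],None,fx=3,fy=3,interpolation=cv2.INTER_CUBIC))
E
```

```text
time: 14.42
tool_pos: [0.5037, 0.3017, 0.1727]
tcp_rot: [-1.233, 1.175, -1.174]
wrist_force: [-0.6, -0.5, -4.1]
width: 0.074
[0.5037 0.3017 0.1727] 0.07433564391566144 [-0.6064 -0.5289 -4.0925] [ 0.1171  0.0031 -0.0116]
```

View pics/w13.png

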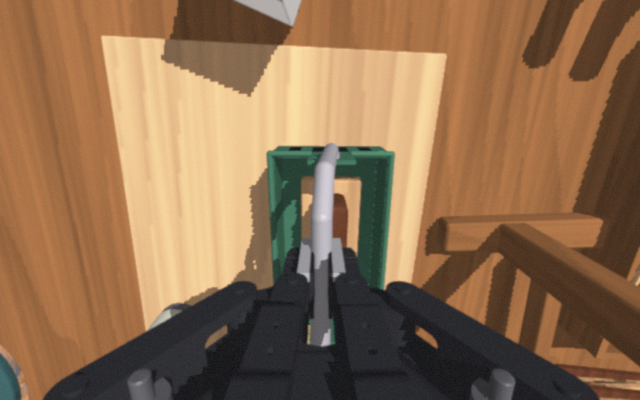

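View pics/s13.png

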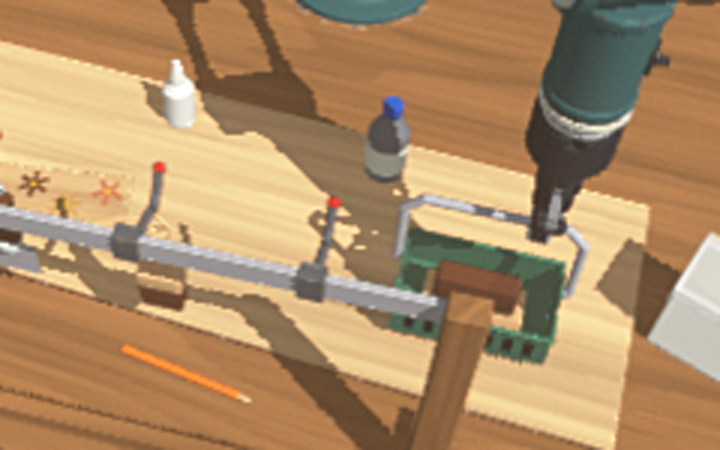

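```bash
python3 -m handwheel '[[0,-0.012,0,0,0,0,0],[0,-0.025,0,0,0,0,0],[0,-0.03,0,0,0,0,0],[0,-0.03,0,0,0,0,0],[0,-0.03,0,0,0,0,0],[0,-0.025,0,0,0,0,0],[0,-0.018,0,0,0,0,0],[0,0,0,0,0,0,0]]' 110; python3 -m handwheel '[[0,0,0,0,0,0,0],[0,0,0,0,0,0,0]]'
python3 - <<'E'
from h import *
s=bot.read_state(); print(s["tool_pos"],s["width"],s["wrist_force"],s["torque"])
c=optics.read_camera("wrist"); cv2.imwrite("pics/w14.png",c["image"][:,:,::-1])
np.savez("w14.npz",im=c["image"],z=c["z_map"],mtx=c["mtx"],dist=c["dist"],T=Tof(c,s))
c=optics.read_camera("scene"); cv2.imwrite("pics/s14.png",cv2.resize(c["image"][120:270,210:450,::-1],None,fx=3.3,fy=3.3,interpolation=cv2.INTER_CUBIC))
c=optics.read_camera("top"); cv2.imwrite("pics/t14.png",cv2.resize(c["image"][135:195,250:320,::-1],None,fx=10,fy=10,interpolation=cv2.INTER_CUBIC))
E
```

```text
time: 15.52
tool_pos: [0.5048, 0.3022, 0.345]
tcp_rot: [-1.229, 1.174, -1.175]
wrist_force: [0.0, 0.8, -4.1]
width: 0.073
time: 15.78
tool_pos: [0.5034, 0.3014, 0.3409]
tcp_rot: [-1.236, 1.177, -1.174]
wrist_force: [-0.5, 0.2, -4.1]
width: 0.073
[0.5034 0.3014 0.3409] 0.07303694030258677 [-0.4778  0.1582 -4.0892] [0.2005 0.0401 0.0062]
```

View pics/w14.png

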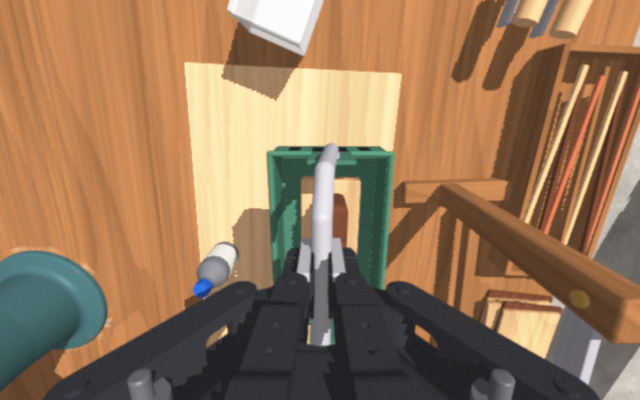

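View pics/s14.png

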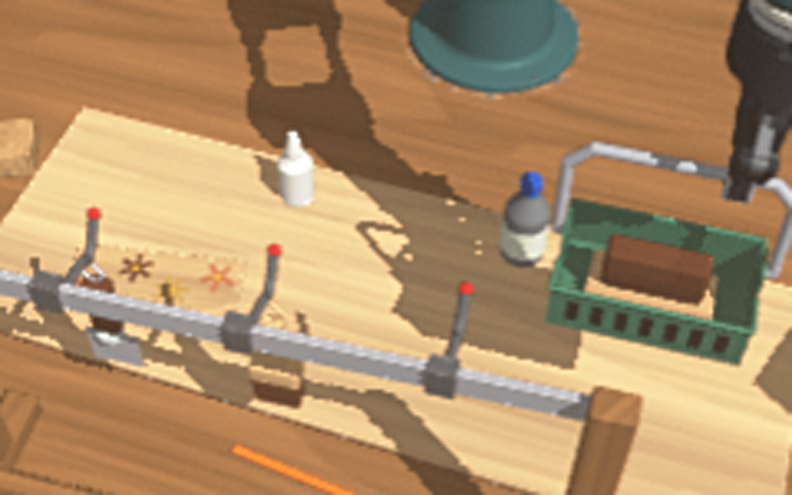

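View pics/t14.png

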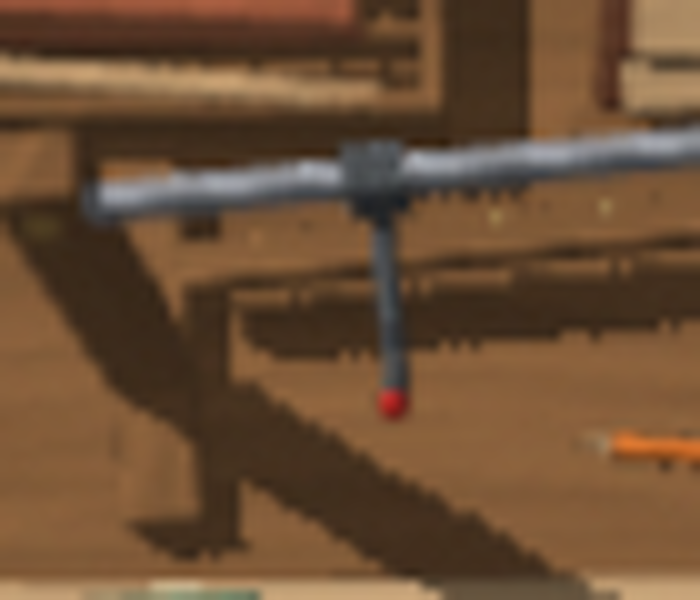

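Run:
```python
from h import *
t=optics.read_camera("top"); s=optics.read_camera("scene")
print(delta(.5,.3,.33,2.7)[1])
def tri(a,b):
    Ta,Tb=Tof(t),Tof(s); da=ray(t,[a])[0]@Ta[:3,:3].T; db=ray(s,[b])[0]@Tb[:3,:3].T
    x=np.linalg.lstsq(np.c_[da,-db],Tb[:3,3]-Ta[:3,3],rcond=None)[0]
    p,q=Ta[:3,3]+da*x[0],Tb[:3,3]+db*x[1]; return (p+q)/2,np.linalg.norm(p-q)
tt=crop([(217,222),(400,203),(586,186)],4.4,240,125); tt2=crop([(393,404)],10,250,135)
ss=crop([(466,288),(274,250),(94,214)],3.3,210,120)
for i in range(3): print("tip",tri(tt[i],ss[i]))
print("tip0b",tri(tt2[0],ss[0]))
P=cloud(t); S=cloud(s)
u,v=np.round(tt2[0]).astype(int); print("depth top",P[v-1:v+2,u-1:u+2].reshape(-1,3))
u,v=np.round(ss[0]).astype(int); print("depth scene",S[v-1:v+2,u-1:u+2].reshape(-1,3))
for y in (220,240,260,280,300,320,340,360,380):
    x=382+(y-220)*12/160; u,v=np.round(crop([(x,y)],10,250,135)[0]).astype(int); print("wire",P[v,u],P[v,u-1],P[v,u+1])
```

```text
[ 0.0024 -0.0001  0.0013]
tip (array([0.6212, 0.1281, 0.2954]), np.float64(0.000487020678261818))
tip (array([ 0.6347, -0.021 ,  0.2967]), np.float64(0.0009732395299205089))
tip (array([ 0.6467, -0.1716,  0.2959]), np.float64(0.0006965806930838878))
tip0b (array([0.6215, 0.1283, 0.2959]), np.float64(0.0003108673366634613))
depth top [[0.624  0.1307 0.3003]
 [0.6232 0.1269 0.3036]
 [0.6237 0.1235 0.3013]
 [0.6207 0.1308 0.2991]
 [0.6204 0.1272 0.3001]
 [0.6201 0.1236 0.301 ]
 [0.6183 0.1313 0.2936]
 [0.6168 0.1272 0.2996]
 [0.6859 0.1492 0.0022]]
depth scene [[0.6247 0.1267 0.3029]
 [0.6258 0.1294 0.3054]
 [0.624  0.1316 0.3041]
 [0.6274 0.1276 0.3026]
 [0.6261 0.1297 0.3019]
 [0.6262 0.1323 0.3031]
 [0.6287 0.1281 0.3004]
 [0.6279 0.1304 0.3003]
 [0.6259 0.1325 0.2988]]
wire [0.6914 0.1324 0.2825] [0.69   0.1355 0.2877] [0.7569 0.1492 0.0505]
wire [0.6837 0.1323 0.2835] [0.6845 0.1362 0.2808] [0.6839 0.1288 0.2823]
wire [0.6753 0.132  0.2866] [0.6766 0.136  0.2821] [0.6766 0.1288 0.2818]
wire [0.669  0.1324 0.2824] [0.6704 0.1365 0.2773] [0.6694 0.1289 0.281 ]
wire [0.6621 0.1325 0.2806] [0.7344 0.162  0.0042] [0.6606 0.1285 0.286 ]
wire [0.6543 0.1324 0.2819] [ 0.7272  0.1626 -0.0025] [0.6556 0.1293 0.2765]
wire [0.6484 0.1294 0.2756] [0.6491 0.1332 0.2732] [0.6489 0.1259 0.2735]
wire [0.6404 0.1292 0.2777] [0.6417 0.1332 0.273 ] [0.641  0.1258 0.2752]
wire [0.6283 0.1274 0.2973] [0.6302 0.1317 0.2897] [0.6301 0.1245 0.2897]
```

```bash
python3 -m handwheel '[[0.008,0,0.001,0,0,0,0],[0.016,0,0.002,0,-0.008,0,0],[0.022,0,0.004,0,-0.01,0,0],[0.024,0,0.005,0,-0.01,0,0],[0.024,0,0.004,0,-0.009,0,0],[0.02,0,0.003,0,0,0,0],[0.012,0,0.002,0,0,0,0],[0.006,0,0,0,0,0,0]]' 110; python3 -m handwheel '[[0,0,0,0,0,0,0],[0,0,0,0,0,0,0],[0,0,0,0,0,0,0]]'
python3 - <<'E'
from h import *
s=bot.read_state(); print(s["tool_pos"],s["width"],s["wrist_force"],s["torque"])
print(delta(.642,.170,.325,4.84)[:2])
c=optics.read_camera("wrist"); cv2.imwrite("pics/w15.png",c["image"][:,:,::-1])
np.savez("w15.npz",im=c["image"],z=c["z_map"],mtx=c["mtx"],dist=c["dist"],T=Tof(c,s))
c=optics.read_camera("scene"); cv2.imwrite("pics/s15.png",cv2.resize(c["image"][120:270,210:450,::-1],None,fx=3.3,fy=3.3,interpolation=cv2.INTER_CUBIC))
E
```

```text
time: 17.02
tool_pos: [0.534, 0.1707, 0.3429]
tcp_rot: [-1.249, 1.149, -1.148]
wrist_force: [-0.2, -0.0, -4.6]
width: 0.075
time: 17.4
tool_pos: [0.5338, 0.1721, 0.3428]
tcp_rot: [-1.25, 1.147, -1.146]
wrist_force: [-1.0, 0.4, -4.4]
width: 0.076
[0.5338 0.1721 0.3428] 0.0757632249187757 [-1.0331  0.4212 -4.3538] [0.2025 0.0304 0.0052]
(array([0.0112, 0.0176, 0.1077]), array([0.0016, 0.0004, 0.0007]))
```

View pics/w15.png

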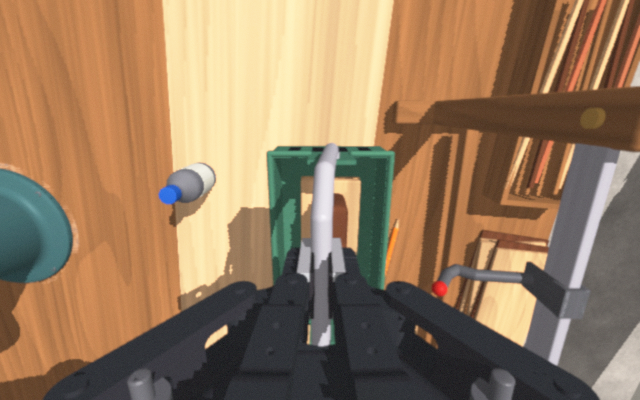

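View pics/s15.png

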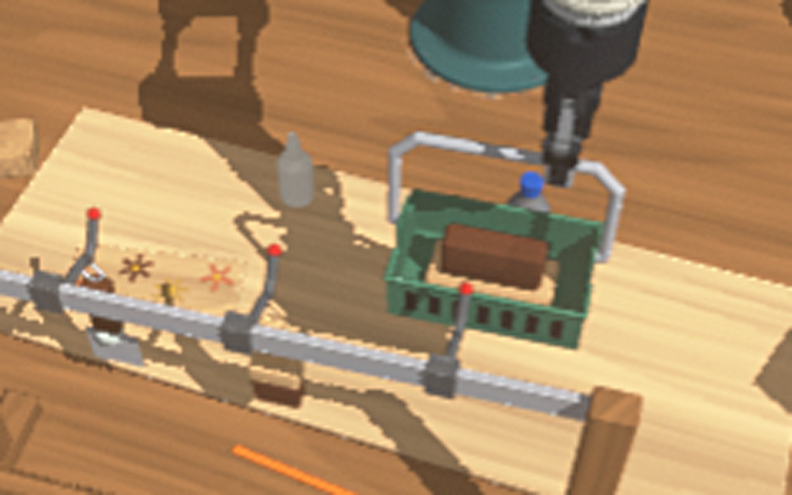

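Run:
```python
from h import *
d=np.load("w15.npz"); c=dict(mtx=d["mtx"],dist=d["dist"],z_map=d["z"])
f=lambda p,z:onplane(c,p,z,d["T"])
print("tip",f([(439.5,289)],.2955),"wire",f([(455,270),(480,274),(520,278)],.275))
P=cloud(c,d["T"]); print(P[287:291,440], P[268:280:2,480],P[272:282:2,515])
# held bar: line at visible top and its depth
print("bar",P[205:240:8,322], P[160:200:10,326])
b=f([(281,154),(383,154)],.235); print(b)
```

```text
tip [[0.6247 0.1272 0.2955]] wire [[0.6441 0.1326 0.275 ]
 [0.6647 0.1308 0.275 ]
 [0.6974 0.13   0.275 ]]
[[0.6219 0.1324 0.3011]
 [0.6225 0.1311 0.3003]
 [0.6214 0.1317 0.3026]
 [0.6217 0.1308 0.3024]] [[0.8258 0.0042 0.0243]
 [0.6611 0.1366 0.2792]
 [0.6604 0.1358 0.2809]
 [0.6604 0.1344 0.2817]
 [0.6608 0.1327 0.2816]
 [0.6611 0.1311 0.2818]] [[0.6878 0.1378 0.2804]
 [0.6863 0.1374 0.2829]
 [0.6851 0.1369 0.285 ]
 [0.6852 0.1354 0.2854]
 [0.6854 0.1339 0.2858]]
bar [[0.5311 0.2057 0.36  ]
 [0.5313 0.2027 0.362 ]
 [0.5316 0.1998 0.3642]
 [0.5319 0.1961 0.3645]
 [0.5322 0.1927 0.3653]] [[0.5317 0.2224 0.339 ]
 [0.5318 0.2191 0.3472]
 [0.5321 0.2152 0.3511]
 [0.5325 0.2112 0.354 ]]
[[0.4966 0.2071 0.235 ]
 [0.5823 0.2143 0.235 ]]
```

```bash
python3 -m handwheel '[[0.001,0.002,0.005,0,0,0,0],[0.0015,0.003,0.012,0,0,0,0],[0.002,0.003,0.018,0,0,0,0],[0.002,0.003,0.02,0,0,0,0],[0.002,0.003,0.02,0,0,0,0],[0.0015,0.003,0.017,0,0,0,0],[0.001,0.002,0.011,0,0,0,0],[0,0,0.005,0,0,0,0]]' 110; python3 -m handwheel '[[0,0,0,0,0,0,0],[0,0,0,0,0,0,0],[0,0,0,0,0,0,0],[0,0,0,0,0,0,0]]'
python3 - <<'E'
from h import *
s=bot.read_state(); print(s["tool_pos"],s["width"],s["wrist_force"],s["torque"])
print(delta(.643,.170,.2625,4.84)[:2])
c=optics.read_camera("wrist"); cv2.imwrite("pics/w16.png",c["image"][:,:,::-1])
np.savez("w16.npz",im=c["image"],z=c["z_map"],mtx=c["mtx"],dist=c["dist"],T=Tof(c,s))
c=optics.read_camera("scene"); cv2.imwrite("pics/s16.png",cv2.resize(c["image"][120:270,210:450,::-1],None,fx=3.3,fy=3.3,interpolation=cv2.INTER_CUBIC))
c=optics.read_camera("top"); cv2.imwrite("pics/t16.png",cv2.resize(c["image"][135:195,250:320,::-1],None,fx=10,fy=10,interpolation=cv2.INTER_CUBIC))
E
```

```text
time: 18.5
tool_pos: [0.643, 0.1694, 0.3229]
tcp_rot: [-1.25, 1.149, -1.147]
wrist_force: [0.5, 0.3, -3.4]
width: 0.076
time: 19.0
tool_pos: [0.6422, 0.1696, 0.324]
tcp_rot: [-1.249, 1.147, -1.147]
wrist_force: [-0.6, 0.1, -4.1]
width: 0.074
[0.6422 0.1696 0.324 ] 0.07380967758005878 [-0.5958  0.0895 -4.1103] [ 0.1373  0.0235 -0.0724]
(array([-0.0003,  0.0615,  0.0009]), array([ 0.001 , -0.0004,  0.0008]))
```

View pics/w16.png

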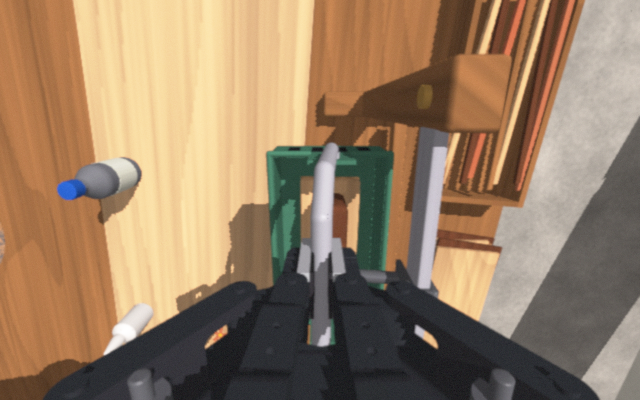

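View pics/s16.png

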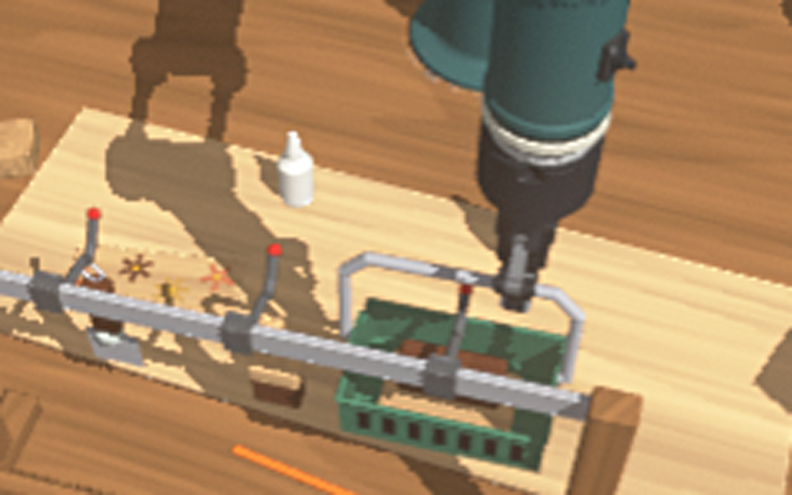

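View pics/t16.png

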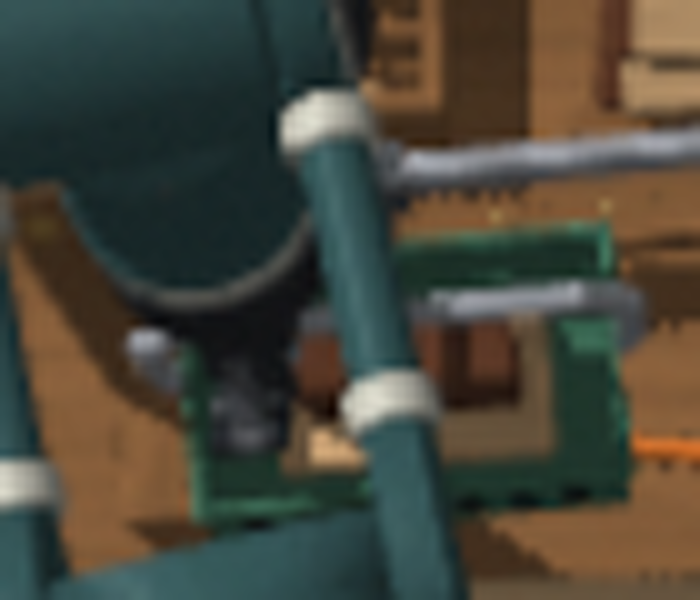

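```bash
python3 -m handwheel '[[0,0.006,0.001,0,0,0,0],[0,0.01,0,0,0,0,0],[0,0.01,0,0,0,0,0],[0,0.01,0,0,0,0,0],[0,0.008,0,0,0,0,0],[0,0.005,0,0,0,0,0],[0,0,0,0,0,0,0],[0,0,0,0,0,0,0]]' 110
python3 - <<'E'
from h import *
s=bot.read_state(); print(s["tool_pos"],s["width"],s["wrist_force"],s["torque"])
print(delta(.643,.170,.2625,4.84)[:2])
c=optics.read_camera("wrist"); cv2.imwrite("pics/w17.png",c["image"][:,:,::-1])
c=optics.read_camera("scene"); cv2.imwrite("pics/s17.png",cv2.resize(c["image"][170:260,300:420,::-1],None,fx=6,fy=6,interpolation=cv2.INTER_CUBIC))
E
```

```text
time: 20.15
tool_pos: [0.6436, 0.1697, 0.2752]
tcp_rot: [-1.249, 1.147, -1.147]
wrist_force: [-0.6, -1.4, -3.5]
width: 0.076
[0.6436 0.1697 0.2752] 0.07580534944392013 [-0.5523 -1.4116 -3.5356] [ 0.2233 -0.0239 -0.0064]
(array([-0.0004,  0.0127, -0.0006]), array([ 0.0007, -0.0005,  0.0007]))
```

View pics/s17.png

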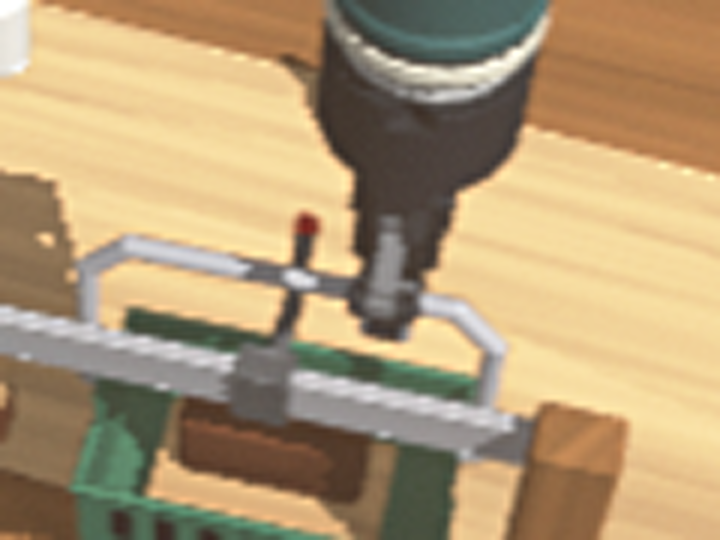

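View pics/w17.png

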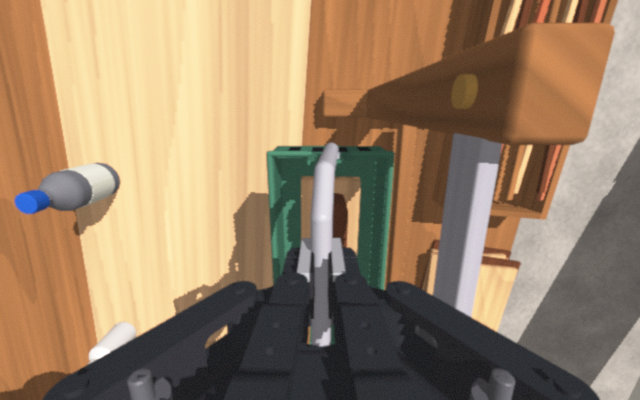

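```bash
python3 -m handwheel '[[0,0.004,0,0,0,0,0],[0,0.003,0,0,0,0,0],[0,0.002,0,0,0,0,0],[0,0,0,0,0,0,0],[0,0,0,0,0,0,0]]' 110;  python3 -m handwheel '[[0,0.0015,0,0,0,0,0],[0,0.001,0,0,0,0,0],[0,0,0,0,0,0,0],[0,0,0,0,0,0,0]]'
```

```text
time: 20.88
tool_pos: [0.6437, 0.1696, 0.2661]
tcp_rot: [-1.249, 1.147, -1.148]
wrist_force: [1.1, 0.6, -2.5]
width: 0.073
time: 21.38
tool_pos: [0.6441, 0.1697, 0.2644]
tcp_rot: [-1.247, 1.146, -1.148]
wrist_force: [1.9, 0.5, 3.9]
width: 0.074
```

```bash
python3 -m handwheel '[[0,-0.0005,0,0,0,0,0],[0,0,0,0,0,0,0]]' 30; python3 -m handwheel '[[0,0,0,0,0,0,0.2],[0,0,0,0,0,0,0.35],[0,0,0,0,0,0,0.4],[0,0,0,0,0,0,0.4],[0,0,0,0,0,0,0.4],[0,0,0,0,0,0,0.4]]' 20
python3 - <<'E'
from h import *
s=bot.read_state(); print(s["tool_pos"],s["width"],s["wrist_force"],s["torque"])
c=optics.read_camera("wrist"); cv2.imwrite("pics/w18.png",c["image"][:,:,::-1])
c=optics.read_camera("scene"); cv2.imwrite("pics/s18.png",cv2.resize(c["image"][170:270,300:420,::-1],None,fx=5.5,fy=5.5,interpolation=cv2.INTER_CUBIC))
E
```

```text
time: 21.62
tool_pos: [0.644, 0.1697, 0.2643]
tcp_rot: [-1.248, 1.146, -1.148]
wrist_force: [2.1, -0.1, 4.4]
width: 0.075
time: 22.38
tool_pos: [0.6433, 0.1696, 0.2636]
tcp_rot: [-1.25, 1.148, -1.147]
wrist_force: [0.3, 0.5, -0.3]
width: 0.401
[0.6433 0.1696 0.2636] 0.4010935003896952 [ 0.2564  0.4882 -0.3067] [-0.0387 -0.0166  0.0099]
```

View pics/s18.png

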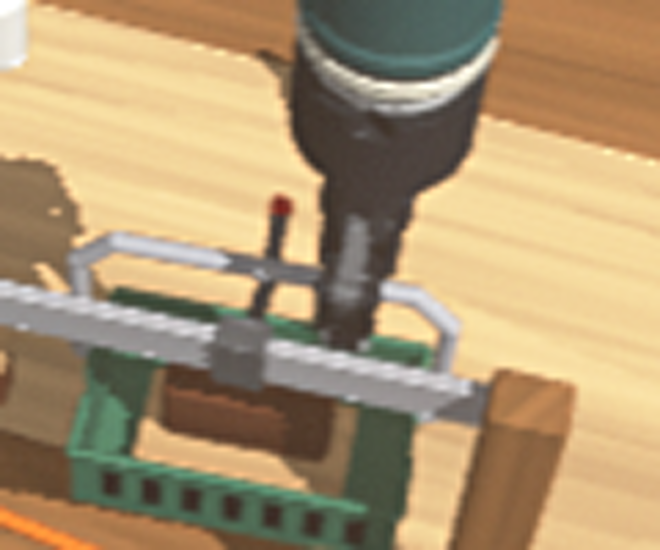

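View pics/w18.png

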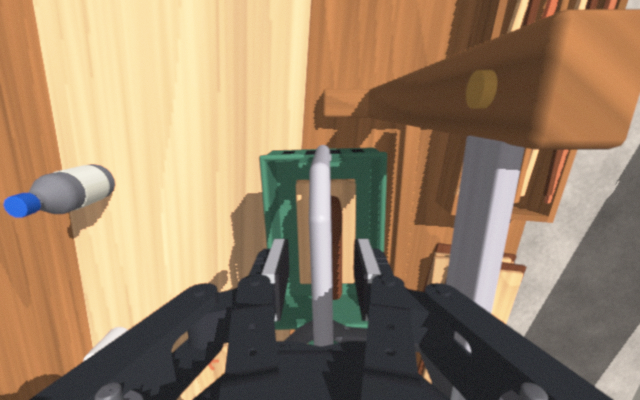

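Released, with the bar free between the open fingers. I'll retreat straight up, slowly, keeping the tool centred.

```bash
python3 -m handwheel '[[0,-0.005,0,0,0,0,0.4],[0,-0.01,0,0,0,0,0.4],[0,-0.015,0,0,0,0,0.4],[0,-0.02,0,0,0,0,0.4],[0,-0.025,0,0,0,0,0.4],[0,-0.025,0,0,0,0,0.4],[0,-0.02,-0.02,0,0,0,0.4],[0,0,-0.04,0,0,0,0.4]]' 20; python3 -m handwheel '[[0,0,-0.05,0,0,0,0.4],[0,0,-0.05,0,0,0,0.4],[0,0,-0.03,0,0,0,0.4],[0,0,0,0,0,0,0.4],[0,0,0,0,0,0,0.4],[0,0,0,0,0,0,0.4],[0,0,0,0,0,0,0.4],[0,0,0,0,0,0,0.4]]'; python3 -m handwheel '[[0,0,0,0,0,0,0.4],[0,0,0,0,0,0,0.4],[0,0,0,0,0,0,0.4],[0,0,0,0,0,0,0.4],[0,0,0,0,0,0,0.4],[0,0,0,0,0,0,0.4],[0,0,0,0,0,0,0.4],[0,0,0,0,0,0,0.4]]'
python3 - <<'E'
from h import *
c=optics.read_camera("wrist"); cv2.imwrite("pics/w19.png",c["image"][:,:,::-1])
c=optics.read_camera("scene"); cv2.imwrite("pics/s19.png",cv2.resize(c["image"][120:270,210:450,::-1],None,fx=3.3,fy=3.3,interpolation=cv2.INTER_CUBIC)); S=cloud(c); np.save("S19.npy",S)
c=optics.read_camera("top"); cv2.imwrite("pics/t19.png",cv2.resize(c["image"][135:215,230:330,::-1],None,fx=7.5,fy=7.5,interpolation=cv2.INTER_CUBIC))
E
```

```text
time: 23.48
tool_pos: [0.585, 0.1649, 0.3878]
tcp_rot: [-1.244, 1.144, -1.149]
wrist_force: [-1.8, 0.2, -0.0]
width: 0.401
time: 24.48
tool_pos: [0.4546, 0.1538, 0.3835]
tcp_rot: [-1.25, 1.148, -1.147]
wrist_force: [0.1, 0.6, -0.2]
width: 0.402
time: 25.48
tool_pos: [0.4541, 0.1538, 0.3839]
tcp_rot: [-1.249, 1.148, -1.147]
wrist_force: [0.5, 0.0, -0.2]
width: 0.399
```

View pics/s19.png

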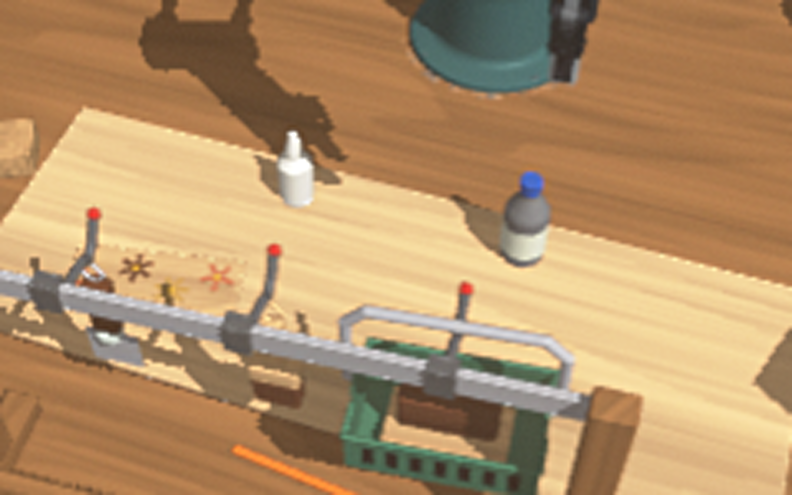

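View pics/w19.png

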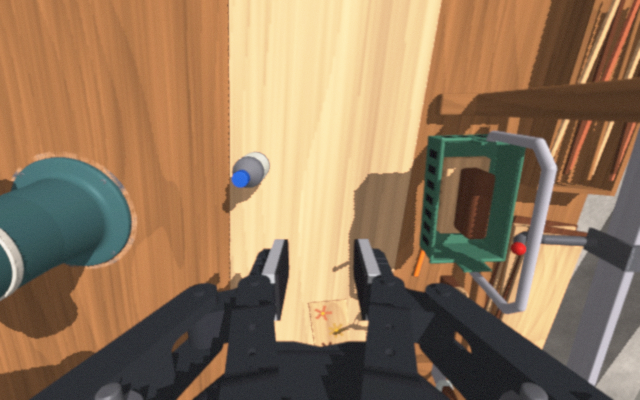

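View pics/t19.png

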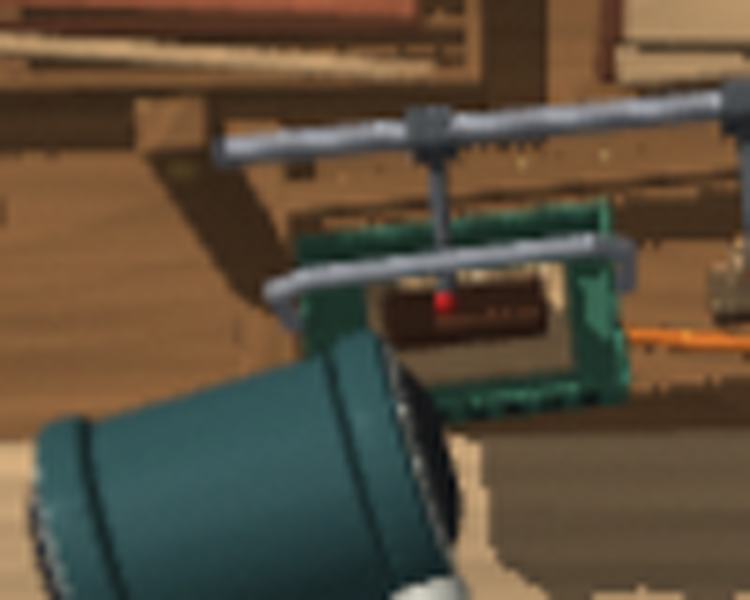

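Run:
```python
from h import *
s=optics.read_camera("scene"); S=cloud(s)
t=optics.read_camera("top"); P=cloud(t)
k=crop([(372,311),(410,318),(440,324),(480,331),(520,338),(545,344)],3.3,210,120)
for u,v in np.round(k).astype(int): print("bar scene",S[v,u],S[v-1,u],S[v+1,u])
k=crop([(300,284),(350,271),(400,263),(480,254),(540,248),(590,243)],7.5,230,135)
for u,v in np.round(k).astype(int): print("bar top",P[v,u],P[v+1,u])
# basket rim corners, near plane guess & top depth
k=crop([(303,243),(606,207),(625,395)],7.5,230,135)
for u,v in np.round(k).astype(int): print("rim",P[v-1:v+2,u-1:u+2].reshape(-1,3)[:, :].round(3).tolist())
d=[]
for i in range(5):
    c=optics.read_camera("scene")["image"].astype(int); d.append(c)
print([np.abs(d[i]-d[0])[190:275,310:400].max(axis=2).mean() for i in range(5)])
m=(P[...,1]>.04)&(P[...,1]<.25)&(P[...,0]>.58)&(P[...,0]<.72)&(P[...,2]>.11)&(P[...,2]<.2)
im=t["image"].astype(int); g=(im[...,1]>im[...,0]+15)&(im[...,1]>im[...,2])
Q=P[m&g]; print(len(Q)); 
H=Q[Q[:,2]>np.percentile(Q[:,2],40)]
A=np.c_[H[:,:2],np.ones(len(H))]
for _ in range(4):
    co=np.linalg.lstsq(A,H[:,2],rcond=None)[0]; r=H[:,2]-A@co; k=abs(r)<.006; H=H[k];A=A[k]
print("rim plane slope",co,len(H),H[:,2].min(),H[:,2].max())
```

```text
bar scene [0.6583 0.0655 0.2858] [0.656  0.0647 0.2867] [0.6604 0.0662 0.2847]
bar scene [0.654  0.0954 0.2853] [0.6538 0.0952 0.2892] [0.6551 0.0958 0.2827]
bar scene [0.6535 0.1183 0.2866] [0.6515 0.1177 0.2879] [0.6537 0.1186 0.2828]
bar scene [0.6491 0.1477 0.2858] [0.6486 0.1473 0.2892] [0.6494 0.148  0.2821]
bar scene [0.6478 0.1772 0.2892] [0.6448 0.1764 0.2889] [0.6474 0.1775 0.2846]
bar scene [0.645  0.1967 0.286 ] [0.6441 0.1962 0.2889] [0.6449 0.1972 0.2818]
bar top [0.6362 0.197  0.2842] [0.633  0.1973 0.2823]
bar top [0.638  0.1747 0.2905] [0.6354 0.1752 0.286 ]
bar top [0.6421 0.1499 0.2875] [0.6386 0.15   0.2865]
bar top [0.6499 0.1106 0.2833] [0.647  0.1109 0.28  ]
bar top [0.6498 0.0819 0.2821] [0.646  0.0819 0.2826]
bar top [0.6538 0.0603 0.2796] [0.6499 0.0603 0.2804]
rim [[0.685, 0.215, 0.181], [0.686, 0.212, 0.177], [0.687, 0.209, 0.173], [0.683, 0.216, 0.173], [0.682, 0.212, 0.176], [0.683, 0.209, 0.172], [0.68, 0.216, 0.172], [0.68, 0.213, 0.171], [0.683, 0.211, 0.156]]
rim [[0.75, 0.066, 0.007], [0.705, 0.057, 0.173], [0.751, 0.058, 0.003], [0.702, 0.061, 0.169], [0.7, 0.056, 0.177], [0.746, 0.058, 0.003], [0.699, 0.061, 0.167], [0.697, 0.057, 0.174], [0.743, 0.058, -0.0]]
rim [[0.608, 0.05, 0.162], [0.605, 0.046, 0.175], [0.642, 0.046, -0.006], [0.607, 0.05, 0.146], [0.607, 0.046, 0.147], [0.637, 0.046, -0.001], [0.607, 0.051, 0.128], [0.607, 0.047, 0.125], [0.633, 0.046, -0.004]]
[np.float64(0.0), np.float64(1.4233986928104576), np.float64(1.4277124183006535), np.float64(1.4473202614379086), np.float64(1.4308496732026144)]
358
rim plane slope [-0.1177 -0.0189  0.2445] 42 0.15498003288106266 0.17486574979190528
```

Run:
```python
from workcell import workorder,bot
print(workorder.finish_job(), bot.read_state()["wrist_force"])
```

```text
the job is handed in; nothing more can be done
the job is handed in; nothing more can be done
```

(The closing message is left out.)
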